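Reset and restart the tripped fume extractor

TASK

The welding bench's fume extractor has tripped. With the fingertips, push the shutter of the grey reset station fully open by its orange tab, reach down into the well and press the sunken yellow reset key fully home, then press the green start button fully in and let go. Never press the red stop button, leave the shutter open, and leave the jar, the tube and the wrench where they are; nothing is to be picked up.

Things in the scene. Friction and masses are not known exactly. Their poses are not given: they have to be found in the camera images.
- station: Grey steel enclosure fixed to the bench, 130 (x) x 200 (y) x 70 mm tall; origin at the centre of its underside, z up; turned up to 0.5 rad about the vertical. In its top at (0, -45) mm a round vertical well, 47 mm wide, 45 mm deep, framed in yellow, at first under the shutter. Two rails along y at x = +-37 mm stand 5 mm above the top. Two small lamps near its +y end do nothing.
- well_mouth (a point): Centre of the well's mouth, level with the station's top (70 mm above the bench); axes as the station's.
- shutter (a joint): Slide of the shutter in m along the station's +y: 0 = centred over the well (shut), 0.070 = stop, fully open. Starts between 0 and 0.015. Stays where it is left; friction about 1.5 N, so a push on the tab's -y face moves it.
- tab_top (a point): Centre of the top of the shutter's orange tab. The shutter is a dark steel plate 66 (x) x 64 (y) x 4 mm whose upper face lies 75 mm above the bench; the tab stands on its centre, 40 (x) x 8 (y) mm and 20 mm tall, its top 95 mm above the bench. Moves with the shutter; axes as the station's.
- reset_key (a joint): Travel of the yellow reset key in m: 0 = up, 0.008 = fully home. Sprung: 1.5 N starts it, 5 N holds it fully home; springs back when released.
- key_top (a point): Centre of the top face of the yellow reset key, a vertical round button 28 mm in diameter on the axis of the well. When up, it lies 26 mm below the station's top (44 mm above the bench); fully home it is 8 mm lower. It moves with the key.
- start_button (a joint): Travel of the green start button in m: 0 = out, 0.006 = fully in, downward. Sprung: 1.5 N starts it, 5 N holds it fully in; springs back.
- start_button_top (a point): Centre of the top of the green start button, 28 mm in diameter, standing 10 mm above its black collar (44 mm diameter), on top of a dark grey plastic box 80 x 80 x 50 mm fixed to the bench. 68 mm above the bench when out. The start and stop boxes may stand in either of two places.
- stop_button (a joint): Travel of the red stop button in m: 0 = out, 0.006 = fully in. Not to be pressed.
- stop_button_top (a point): Centre of the top of the red stop button, same size as the start button, on its own identical box; 68 mm above the bench. Leave alone.
- jar: Loose amber screw-top jar with black lid, 60 mm in diameter, 75 mm tall, standing; origin at the centre of its underside. Leave alone.
- tube: Loose offcut of dark steel tube standing on end, 42 mm outside diameter, 85 mm tall; origin at the centre of its underside. Leave alone.
- wrench: Loose steel wrench 180 mm long lying on the bench along its x; origin at the centre of its underside. Leave alone.
Mind the look-alikes: they are no part of the job. Leave any blue look-alike of the part that bears start_button alone.

How it is judged:
By the outcome, as a careful person would: the job done as asked, in the order asked, and still so for the second after the job is handed in, with the robot touching nothing.
It also fails if it takes over 45 s, if anything falls off the work surface, if the arm or the gripper's body presses on something with over 40 N, if the wrist force passes 120 N, or if a joint passes its speed limit or range.

ROBOT

A 6-joint arm with a two-finger parallel gripper is mounted at the origin on the work surface. World frame = base frame: x ahead of the robot, y to its left, z up, the work surface at z = 0. Lengths are in mm, angles in rad, forces in N, time in s.
With the tool pointing down it reaches from about 350 to 775 mm from the base axis. Payload 7.3 kg.
Tool frame: the origin (TCP) lies midway between the tips of the shut fingers; the grasp point (between the pads) lies 19 mm behind it; z points along the fingers, x is the direction in which the jaws open and shut, and the axes are right-handed (so a half turn about z gives the same grasp; the last joint's range is limited). The gripper opens to 92 mm and grips with 3 to 60 N. Pads are 19 mm wide; open, the fingers measure 130 mm over their backs; the gripper's body (75 mm by 190 mm) begins 47 mm behind the grasp point.
Start: joints at [0.976, 0.342, 1.524, -0, 1.275, -0.146], TCP at [227.778, 473.035, 226.741] pointing down, gripper open.
Joint ranges: [-2.53, 2.53], [-0.77, 2.02], [0.04, 2.7], [-1, 4.14], [0.28, 2.66], [-3.11, 3.11]. Speed limits (rad/s): [2.57, 2.57, 3.14, 3.14, 3.14, 3.14].

INTERFACE

Orientations are given as [roll, pitch, yaw] about the fixed x, y, z axes, in that order (R = Rz(yaw) Ry(pitch) Rx(roll)).
In Python, from plant import bot gives the robot as it stands.
- The arm moves only by the shell command python3 -m pendant 'ROWS' [OPENING]. ROWS is JSON, a list of rows, each an object with "linear": the shift along the world's x, y, z in mm, a list of three; "twist": the turn about the world's z in degrees. In form: [{"linear": [x, y, z], "twist": twist}, ...]. A call has 1 to 20 rows; each row is the pose to reach, as a shift and turn from the pose commanded when the call began; what a row does not reach only later rows make up. A row lasts 1/8 s, in which the tool goes at most 62.5 mm and 10.7 degrees, less where a joint would pass 70% of its speed; a pose out of reach is approached as far as the arm can. A call with a gripper value outside its range is refused whole. OPENING is the closure in counts, from 0 (fully open) to 255 (shut), set as the call begins (- or left out, the last holds). The fingers move at their own pace and stop on an object; the grip force is fixed at half the most. Time passes only in rows, so rows that repeat a pose let the fingers close. It gives the time, the measured TCP pose, the force and the opening at its end, in the units of the state.
- bot.get_obs(): the state, without advancing time (a new reading comes with each control period).
- bot.capture(name): name is "scene" or "side" or "wrist"; returns a dict with "frame" (384x512x3 uint8, blue, green, red), "z_map" (384x512 float32, mm along the optical axis (not along the pixel's ray), 0 where there is no reading), "fx", "fy", "cx", "cy" (pixels), "rvec" (rotation vector, rad) and "tvec" (3), from world to camera coordinates, as OpenCV has them. Camera axes: x right, y down, z forward; pixel columns grow to the right and rows downward; lengths in mm; the calibration is good to about 2 mm. A picture is of the moment at which its call begins.
- bot.close_job(): hands the job in, once; it reports no verdict.
The state is a dict: "time": time; "joint_positions": joint angles; "dq": joint speeds; "tau": joint torques, N m; "tool_pos": TCP position; "tcp_rot": TCP orientation; "contact_force": force on the tool from outside, world axes, zero at the start; "moment": the same for the moment, N m; "grip_width": finger opening in mm.
Only numpy, scipy, OpenCV 4.12 (cv2) and the standard library are available. Lean on these libraries where they do the work, as an engineer would, in place of code of your own. Each camera call takes 0.05 s, during which the arm holds its last target. There are 200 camera calls.

## Working session

There is one attempt and no reset: what is moved stays moved. The work goes in short steps, Python scripts to look and compute and a shell command to move; the robot and the scene stay as the last step left them, time stands still between calls to the robot, and variables do not carry over. Pictures are saved under pics/ and viewed, about 8 in all and at most 12, crops included, and the job is handed in when it is done.

```bash
mkdir -p pics
cat > h.py <<'E'
import numpy as np,cv2,pickle
from plant import bot
def cap(n,f):
    c=bot.capture(n); cv2.imwrite(f'pics/{f}.png',c['frame']); pickle.dump(c,open(f'pics/{f}.pkl','wb')); return c
def load(f): return pickle.load(open(f'pics/{f}.pkl','rb'))
def ray(c,u,v):
    R=cv2.Rodrigues(np.array(c['rvec'],float))[0]; t=np.array(c['tvec'],float).ravel()
    d=R.T@np.array([(u-c['cx'])/c['fx'],(v-c['cy'])/c['fy'],1]); return -R.T@t,d
def atz(c,u,v,z):
    o,d=ray(c,u,v); return o+d*(z-o[2])/d[2]
def dep(c,u,v):
    o,d=ray(c,u,v); return o+d*c['z_map'][int(v),int(u)]
def crop(c,f,u0,v0,u1,v1,k):
    cv2.imwrite(f'pics/{f}.png',cv2.resize(c['frame'][v0:v1,u0:u1],None,fx=k,fy=k,interpolation=cv2.INTER_CUBIC))
E
python3 - <<'E'
from h import *
a=cap('scene','s0');b=cap('side','d0')
cv2.imwrite('pics/both.png',cv2.resize(np.vstack([a['frame'],b['frame']]),(400,600)) if 0 else a['frame'])
for c in(a,b): print(ray(c,256,192))
print(bot.get_obs())
E
```

```text
(array([ 984.60628943,  374.15810308, 1027.3807482 ]), array([-0.38332778, -0.31361778, -0.86877729]))
(array([  20.85146665, -587.03958921,  836.7580682 ]), array([ 0.47464173,  0.55121888, -0.68642919]))
{'time': 0.1, 'joint_positions': array([ 9.75974777e-01,  3.42669124e-01,  1.52488305e+00,  1.51887279e-05,
        1.27537036e+00, -1.46001724e-01]), 'dq': array([-0.00136918,  0.00012737, -0.00268597,  0.00150807,  0.00014851,
       -0.00129821]), 'tau': array([ 1.91041931e-03, -4.32007813e+01, -2.44693136e+01,  7.19409669e-02,
        5.26517385e-02,  3.50970559e-07]), 'tool_pos': array([227.58542756, 472.73441694, 226.11951698]), 'tcp_rot': array([-3.14138481e+00,  1.31362303e-03,  1.12197221e+00]), 'contact_force': array([-1.24065902,  0.76641   , -0.25782062]), 'moment': array([-0.03269749, -0.02689385, -0.01350521]), 'grip_width': 91.59964693460556}
```

View pics/s0.png

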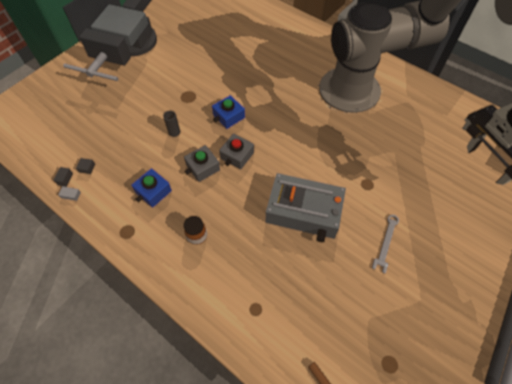

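The scene shows the grey station at about (305,205), with its orange tab at (292,195). The candidates for start are the green buttons at (202,156) on a dark grey box, and at (228,104) and (149,181) on blue boxes. The grey one fits, since the blue ones are look-alikes. The red stop is at (237,144), the tube at (171,123), the jar at (195,229) and the wrench at (386,243). I'll confirm in an enlarged crop.

Run:
```python
from h import *
a=load('s0'); crop(a,'s0c',175,125,355,250,4.4)
for n,u,v,z in[('start',202,156,68),('stop',237,144,68),('tab',292,195,95),('bl1',228,104,68),('bl2',149,181,68),('jar',194,222,75),('tube',170,115,85)]:
    print(n,atz(a,u,v,z).round(),dep(a,u,v).round())
```

```text
start [ 566. -173.   68.] [ 566. -172.   70.]
stop [ 468. -121.   68.] [ 470. -119.   72.]
tab [520. 119.  95.] [520. 120.  96.]
bl1 [ 364. -246.   68.] [ 365. -245.   69.]
bl2 [ 723. -233.   68.] [ 725. -229.   73.]
jar [739. -41.  75.] [739. -42.  73.]
tube [ 521. -346.   85.] [ 509. -366.   60.]
```

View pics/s0c.png

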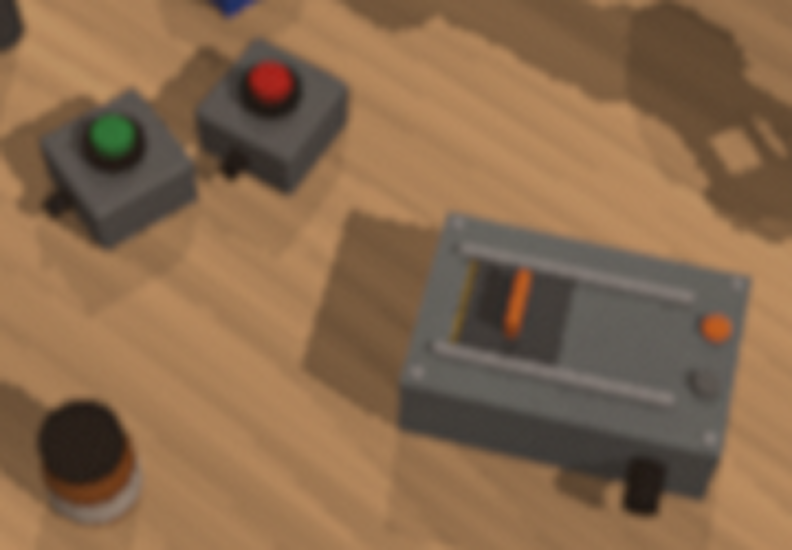

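The crop confirms the green button on the dark grey box at crop (112,135), with red beside it at (270,82). The station's lamps are at its right end, so +y points right in the image, and the orange tab stands at crop (518,302). Next I'll work out the station pose.

Run:
```python
from h import *
a=load('s0')
P=np.array([atz(a,175+x/4.4,125+y/4.4,70)[:2] for x,y in[(453,214),(749,277),(712,449),(402,380)]])
print(P.round()); d=np.diff(np.vstack([P,P[:1]]),axis=0); print(np.linalg.norm(d,axis=1).round(),np.degrees(np.arctan2(d[:,1],d[:,0])).round(1))
loc=np.array([(-65,-100),(-65,100),(65,100),(65,-100)],float)
for flip in(1,):
    A,B=loc-loc.mean(0),P-P.mean(0); th=np.arctan2((A[:,0]*B[:,1]-A[:,1]*B[:,0]).sum(),(A*B).sum())
R=np.array([[np.cos(th),-np.sin(th)],[np.sin(th),np.cos(th)]]);c=P.mean(0)
print('center',c,'yaw',np.degrees(th))
print('fit',((P-c)@R).round(1))
t=[(atz(a,175+x/4.4,125+y/4.4,95)[:2]-c)@R for x,y in[(522,271),(512,326)]];print('tab local',t)
for l in[(0,-45),(0,-70)]: print(l,c+R@np.array(l,float))
o=bot.get_obs();print(o['tool_pos'],np.degrees(o['tcp_rot']))
```

```text
[[476.  40.]
 [396. 215.]
 [512. 263.]
 [592.  88.]]
[193. 125. 192. 126.] [ 114.4   22.2  -65.4 -157.3]
center [493.83080791 151.55034747] yaw 23.903592236749837
fit [[-61.8 -94.9]
 [-63.5  98.1]
 [ 61.4  94.3]
 [ 63.9 -97.4]]
tab local [array([-16.24763717, -41.19348848]), array([ 23.41523343, -38.87805924])]
(0, -45) [512.0647587  110.41006261]
(0, -70) [522.19473136  87.5543488 ]
[227.58542756 472.73441694 226.11951698] [-1.79988091e+02  7.52650552e-02  6.42842721e+01]
```

```bash
python3 -m pendant '[{"linear":[60,-80,0],"twist":-8},{"linear":[150,-190,0],"twist":-20},{"linear":[293,-382,0],"twist":-40},{"linear":[293,-382,0],"twist":-40},{"linear":[293,-382,0],"twist":-40},{"linear":[293,-382,0],"twist":-40},{"linear":[293,-382,0],"twist":-40},{"linear":[293,-382,0],"twist":-40},{"linear":[293,-382,0],"twist":-40},{"linear":[293,-382,0],"twist":-40},{"linear":[293,-382,0],"twist":-40},{"linear":[293,-382,0],"twist":-40}]' 255
python3 - <<'E'
from h import *
c=cap('wrist','w1'); cv2.imwrite('pics/w1.png',cv2.resize(c['frame'],(800,600)))
o=bot.get_obs();print(o['tool_pos'],np.degrees(o['tcp_rot']),o['contact_force'],o['time'])
E
```

```text
time: 1.6
tool_pos: [520.3, 92.1, 227.0]
tcp_rot: [-3.142, -0.0, 0.426]
contact_force: [0.3, -0.7, -0.1]
grip_width: 0.5
[520.40331877  91.8870777  226.95003706] [ 1.79996771e+02 -1.92553855e-02  2.43702867e+01] [-0.67830649 -0.35523477  0.6912112 ] 1.65
```

View pics/w1.png

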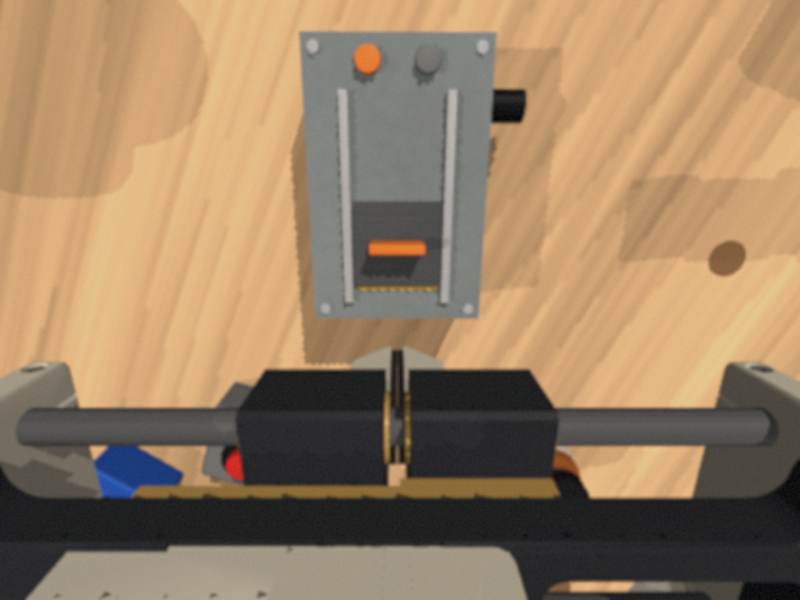

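The wrist view shows the station squarely aligned with the tool, with top corners at (301,33), (495,33), (478,318) and (314,318). The tab top is at (397,246) and the shut fingertips sit near column 398.

```bash
cat >> h.py <<'E'
def fit(P):
    loc=np.array([(-65,100),(65,100),(65,-100),(-65,-100)],float); B=P-P.mean(0)
    th=np.arctan2((loc[:,0]*B[:,1]-loc[:,1]*B[:,0]).sum(),(loc*B).sum())
    return P.mean(0),th,np.array([[np.cos(th),-np.sin(th)],[np.sin(th),np.cos(th)]])
E
python3 - <<'E'
from h import *
c=load('w1');k=.64
P=np.array([atz(c,x*k,y*k,70)[:2] for x,y in[(301,33),(495,33),(478,318),(314,318)]])
C,th,R=fit(P);print(C,np.degrees(th));print(((P-C)@R).round(1))
for x,y in[(369,246),(425,246),(397,240),(397,256)]: print('tab',((atz(c,x*k,y*k,95)[:2]-C)@R).round(1),dep(c,x*k,y*k).round())
for l in[(0,-45),(0,-70),(0,11.5)]: print(l,(C+R@np.array(l,float)).round(1))
print('tool local',(bot.get_obs()['tool_pos'][:2]-C)@R)
E
```

```text
[492.49917699 152.04432963] 24.088108493069466
[[ -63.8   99.5]
 [  64.2  100.1]
 [  65.4  -99.5]
 [ -65.8 -100.1]]
tab [-19.4 -37.5] [490. 110.  95.]
tab [ 19.8 -37.3] [528. 124.  76.]
tab [  0.2 -33.2] [507. 119.  76.]
tab [  0.2 -44.5] [511. 112.  96.]
(0, -45) [510.9 111. ]
(0, -70) [521.1  88.1]
(0, 11.5) [487.8 162.5]
tool local [  0.9215778  -66.30751679]
```

```bash
python3 -m pendant '[{"linear":[0,0,-50],"twist":0},{"linear":[0,0,-100],"twist":0},{"linear":[0,0,-130],"twist":0},{"linear":[-0.8,-0.4,-144],"twist":0},{"linear":[-0.8,-0.4,-144],"twist":0},{"linear":[-4.8,8.7,-144],"twist":0},{"linear":[-8.8,17.8,-144],"twist":0},{"linear":[-12.8,27,-144],"twist":0},{"linear":[-17,36,-144],"twist":0},{"linear":[-21,45,-144],"twist":0},{"linear":[-25.3,54.4,-144],"twist":0},{"linear":[-28.5,61.6,-144],"twist":0},{"linear":[-30.6,66.2,-144],"twist":0},{"linear":[-31.4,68,-144],"twist":0},{"linear":[-31.4,68,-144],"twist":0}]'
python3 - <<'E'
from h import *
o=bot.get_obs();C=np.array([492.5,152.04]);th=np.radians(24.1);R=np.array([[np.cos(th),-np.sin(th)],[np.sin(th),np.cos(th)]])
print((o['tool_pos'][:2]-C)@R,o['contact_force'])
c=cap('wrist','w2');crop(c,'w2',160,0,350,384,1.5)
E
```

```text
time: 3.52
tool_pos: [488.9, 159.1, 82.5]
tcp_rot: [-3.141, 0.001, 0.424]
contact_force: [0.6, 0.2, 0.3]
grip_width: 0.5
[-0.40378928  7.9380836 ] [0.63633095 0.24540212 0.31359275]
```

View pics/w2.png

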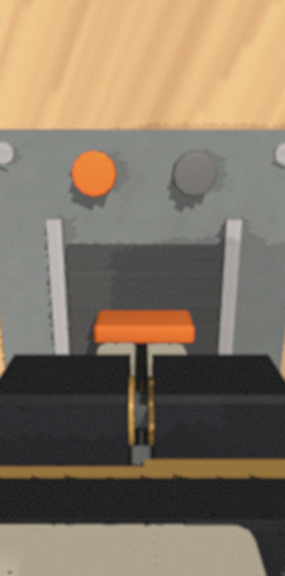

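The shutter is moving ahead of the fingertips, which are in contact with the tab, and there is no stop force yet. I'll push on gently.

```bash
python3 -m pendant '[{"linear":[-0.8,1.8,0],"twist":0},{"linear":[-1.6,3.7,0],"twist":0},{"linear":[-2.2,5,0],"twist":0},{"linear":[-2.2,5,0],"twist":0}]'; python3 -c "
from plant import bot
for i in range(3): print(bot.get_obs()['contact_force'])"
```

```text
time: 4.08
tool_pos: [487.7, 161.9, 82.6]
tcp_rot: [3.138, 0.001, 0.424]
contact_force: [3.0, -11.1, -1.8]
grip_width: 0.2
[  2.96422783 -11.11423004  -1.83891678]
[  2.96422783 -11.11423004  -1.83891678]
[  2.96422783 -11.11423004  -1.83891678]
```

Firm stop at about 11.5 N, with the tool 11 mm along the station's +y as predicted for fully open. I'll back off, rise over the well and look.

```bash
python3 -m pendant '[{"linear":[2.4,-5.4,0],"twist":0},{"linear":[6,-14,5],"twist":0},{"linear":[12,-27,40],"twist":0},{"linear":[24,-53,90],"twist":0},{"linear":[24,-53,90],"twist":0},{"linear":[24,-53,90],"twist":0}]'
python3 - <<'E'
from h import *
o=bot.get_obs();C=np.array([492.5,152.04]);th=np.radians(24.1);R=np.array([[np.cos(th),-np.sin(th)],[np.sin(th),np.cos(th)]])
print(o['tool_pos'],(o['tool_pos'][:2]-C)@R,o['contact_force'])
c=cap('wrist','w3');crop(c,'w3w',120,0,390,384,1.5)
s=cap('scene','s3');d=cap('side','d3')
def pr(c,l,z):
    p=np.r_[C+R@np.array(l,float),z];return cv2.projectPoints(p[None],np.array(c['rvec'],float),np.array(c['tvec'],float),np.array([[c['fx'],0,c['cx']],[0,c['fy'],c['cy']],[0,0,1.]]),None)[0].ravel()
u=pr(s,(0,-45),70).astype(int);v=pr(d,(0,-45),70).astype(int);print(u,v,pr(c,(0,-45),70))
t=[cv2.resize(x['frame'][max(q[1]-45,0):q[1]+45,q[0]-55:q[0]+55],(395,320)) for x,q in((s,u),(d,v))]
cv2.imwrite('pics/sd3.png',np.vstack([np.hstack(t)]))
w=cv2.resize(c['frame'],(373,280)); cv2.imwrite('pics/sd3.png',np.vstack([np.hstack(t),cv2.copyMakeBorder(w,0,0,0,790-373,0)]))
E
```

```text
time: 4.82
tool_pos: [510.8, 110.9, 172.6]
tcp_rot: [-3.141, 0.0, 0.423]
contact_force: [0.0, 0.7, -0.2]
grip_width: 0.4
[510.84014525 110.93293192 172.60945946] [-4.37566361e-02 -4.50127766e+01] [ 0.01725862  0.71837913 -0.2334469 ]
[290 195] [222 182] [254.70677075 190.45318625]
```

View pics/sd3.png

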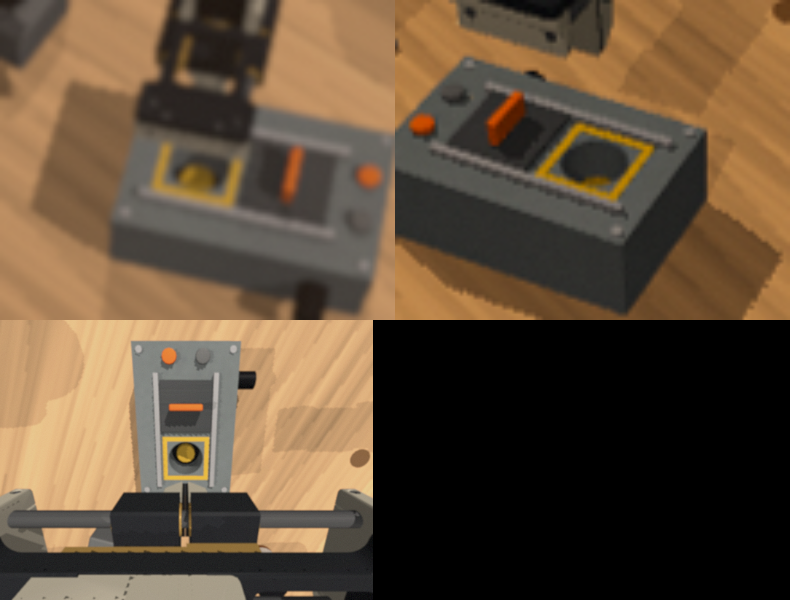

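The shutter is fully open: the tab is well clear and the well with the yellow key is exposed, with the wrist-tile hole near (186,455). I'll check the well centre numerically through the yellow frame and look at an enlarged crop.

Run:
```python
from h import *
C=np.array([492.5,152.04]);th=np.radians(24.1);R=np.array([[np.cos(th),-np.sin(th)],[np.sin(th),np.cos(th)]])
for f,(u0,v0,u1,v1) in dict(w3=(205,140,305,225),d3=(185,150,270,220)).items():
    c=load(f);h=cv2.cvtColor(c['frame'],cv2.COLOR_BGR2HSV)
    m=cv2.inRange(h,(18,140,120),(35,255,255));mm=np.zeros_like(m);mm[v0:v1,u0:u1]=m[v0:v1,u0:u1]
    v,u=np.nonzero(mm);L=np.array([(atz(c,a,b,70)[:2]-C)@R for a,b in zip(u,v)])
    print(f,len(u),L.min(0).round(1),L.max(0).round(1),((L.min(0)+L.max(0))/2).round(1))
c=load('w3');crop(c,'w3c',195,130,315,220,6.5)
```

```text
w3 1601 [-31.7 -75.4] [ 31.6 -13.7] [ -0.1 -44.5]
d3 159 [-30.3 -75.8] [ 31.9 -13.4] [  0.8 -44.6]
```

View pics/w3c.png

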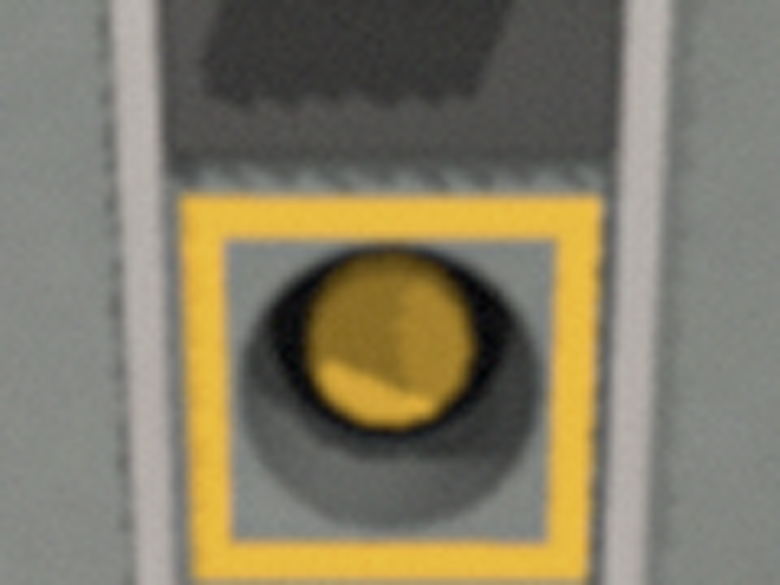

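The hole is concentric with its frame, and the wrist and side cameras agree on its centre to within 1 mm, with the tool within 0.5 mm of it. I'll descend in stages.

```bash
python3 -m pendant '[{"linear":[0,0.5,-45],"twist":0},{"linear":[0,0.5,-85],"twist":0},{"linear":[0,0.5,-100],"twist":0},{"linear":[0,0.5,-108],"twist":0},{"linear":[0,0.5,-116],"twist":0},{"linear":[0,0.5,-122],"twist":0},{"linear":[0,0.5,-122],"twist":0}]'
```

```text
time: 5.85
tool_pos: [511.2, 111.5, 50.8]
tcp_rot: [3.142, -0.0, 0.424]
contact_force: [-0.7, 0.1, 0.0]
grip_width: 0.8
```

In the well, with no contact. Now press.

```bash
python3 -m pendant '[{"linear":[0,0,-5],"twist":0},{"linear":[0,0,-8],"twist":0},{"linear":[0,0,-11],"twist":0},{"linear":[0,0,-14],"twist":0},{"linear":[0,0,-15.5],"twist":0},{"linear":[0,0,-16.5],"twist":0},{"linear":[0,0,-16.5],"twist":0}]'
```

```text
time: 6.72
tool_pos: [511.4, 111.5, 36.0]
tcp_rot: [3.141, -0.001, 0.424]
contact_force: [-5.7, -0.8, 18.5]
grip_width: 0.5
```

Key home: z = 36.0 with 18.5 N, matching the expected 36 mm. I'll withdraw and go above start.

```bash
python3 -m pendant '[{"linear":[0,0,5],"twist":0},{"linear":[0,0,15],"twist":0},{"linear":[0,0,60],"twist":0},{"linear":[0,0,110],"twist":0},{"linear":[5,-30,130],"twist":0},{"linear":[15,-80,130],"twist":0},{"linear":[27,-140,130],"twist":0},{"linear":[39,-200,130],"twist":0},{"linear":[50,-255,130],"twist":0},{"linear":[55,-284,130],"twist":0},{"linear":[55,-284,130],"twist":0},{"linear":[55,-284,130],"twist":0}]'
python3 - <<'E'
from h import *
for n in('wrist','scene','side'):
    c=cap(n,n[0]+'4');h=cv2.cvtColor(c['frame'],cv2.COLOR_BGR2HSV)
    m=cv2.inRange(h,(45,80,40),(80,255,255));k,l,s,ce=cv2.connectedComponentsWithStats(m)
    for i in range(1,k):
        if s[i,4]>15: print(n,s[i],ce[i].round(1),atz(c,*ce[i],68).round(1))
print(bot.get_obs()['tool_pos'])
d=load('s4');crop(d,'d4v',160,80,320,200,5)
E
```

```text
time: 8.22
tool_pos: [565.8, -171.6, 163.9]
tcp_rot: [-3.14, 0.001, 0.424]
contact_force: [-0.6, 0.3, 0.1]
grip_width: 0.2
wrist [ 13 164  36  32 862] [ 30.2 178.8] [ 359.2 -249.4   68. ]
wrist [236 183  30  31 733] [250.7 198.4] [ 564.6 -179.    68. ]
wrist [352 285  19  23 330] [360.6 296.2] [ 725.5 -234.3   68. ]
scene [   1    0   77   60 2751] [42.4 23.7] [  495.6 -1047.4    68. ]
scene [223 100  10   8  67] [227.5 103.6] [ 363.6 -248.4   68. ]
scene [195 151  11  10  89] [200.2 155.4] [ 567.3 -178.9   68. ]
scene [143 176  11  10  91] [148.2 180.5] [ 723.5 -235.7   68. ]
side [381 215  12  11 108] [386.5 220.2] [ 719.2 -237.2   68. ]
side [316 234  13  12 124] [322.2 239.4] [ 564.  -180.3   68. ]
side [268 308  15  15 179] [275.3 314.9] [ 358.4 -251.8   68. ]
[ 566.0855701  -171.16570694  164.34680864]
```

View pics/d4v.png

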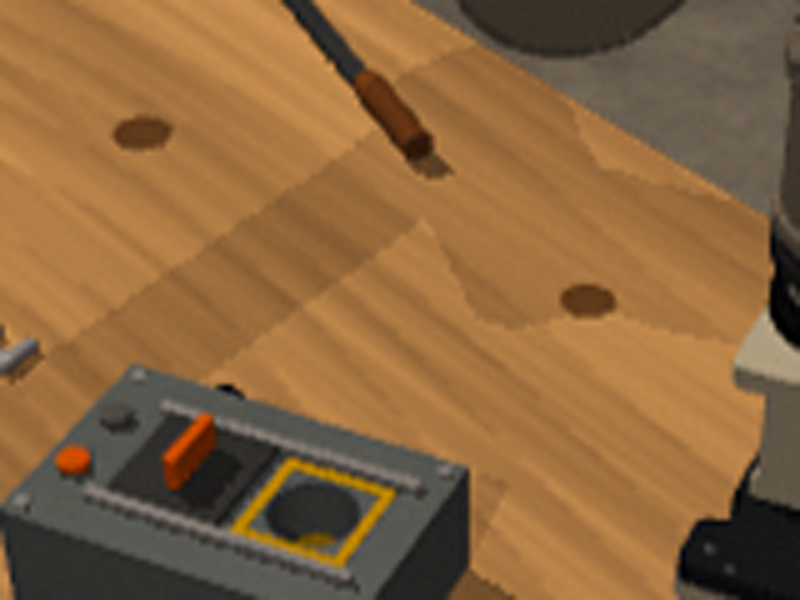

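This crop came from the side camera (the file name got overwritten) and shows the shutter still fully open. All three cameras put the green start button near (565,-179), so I'll correct by about (-1,-7) mm and descend.

```bash
python3 -m pendant '[{"linear":[-1,-7,-30],"twist":0},{"linear":[-1,-7,-65],"twist":0},{"linear":[-1,-7,-85],"twist":0},{"linear":[-1,-7,-93],"twist":0},{"linear":[-1,-7,-97],"twist":0},{"linear":[-1,-7,-100],"twist":0},{"linear":[-1,-7,-102.5],"twist":0},{"linear":[-1,-7,-104],"twist":0},{"linear":[-1,-7,-104],"twist":0}]'
```

```text
time: 9.5
tool_pos: [565.6, -179.0, 65.7]
tcp_rot: [3.139, -0.002, 0.424]
contact_force: [-13.3, 6.3, 34.3]
grip_width: 0.2
```

Unexpected: 34 N at z = 65.7, where fully in should be 62. I'll look before doing anything else.

```bash
python3 - <<'E'
from h import *
a=cap('side','e_side');b=cap('scene','e_scene');w=cap('wrist','e_w')
t=[cv2.resize(x['frame'][v-45:v+45,u-60:u+60],(400,300),interpolation=cv2.INTER_CUBIC) for x,u,v in((a,322,230),(b,200,145))]
cv2.imwrite('pics/e.png',np.vstack([np.hstack(t),np.hstack([cv2.resize(w['frame'],(400,300)),np.zeros((300,400,3),np.uint8)])]))
o=bot.get_obs();print(o['tool_pos'],o['contact_force'],o['moment'],o['tcp_rot'])
E
python3 -m pendant '[{"linear":[0,0,3],"twist":0},{"linear":[0,0,5],"twist":0},{"linear":[0,0,5],"twist":0}]'
```

```text
[ 565.59395015 -179.03396581   65.68985689] [-13.08671186   6.81130968  34.47714628] [ 1.24321261  2.32586386 -0.03144502] [ 3.13940893e+00 -2.38247429e-03  4.24391415e-01]
time: 10.02
tool_pos: [565.8, -179.4, 66.4]
tcp_rot: [3.14, -0.002, 0.424]
contact_force: [-1.2, 3.6, 4.7]
grip_width: 0.4
```

View pics/e.png

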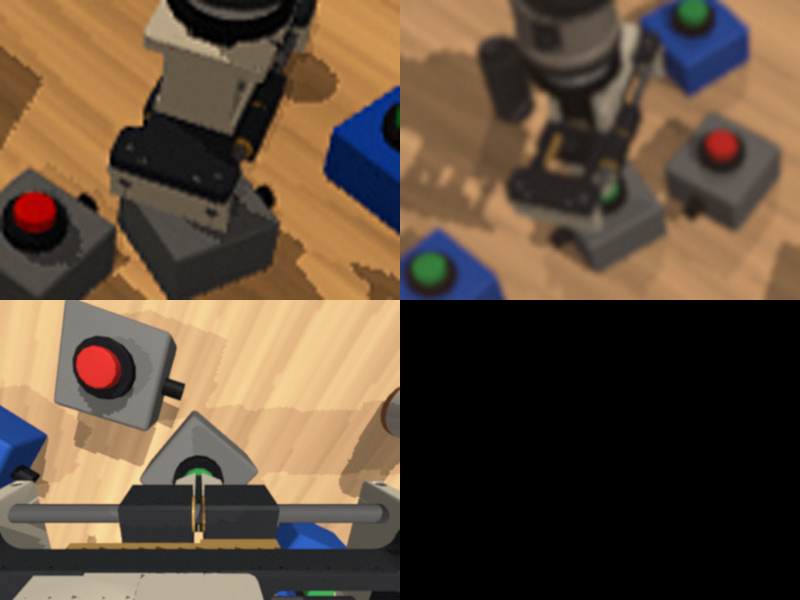

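The tip is on the green button, with a green crescent showing at wrist tile (198,472), and the moments agree with contact at the tip. I'll measure the button's height from depth before, during and after the press.

Run:
```python
from h import *
cap('wrist','f_w');cap('scene','f_s');cap('side','f_d')
for f in('w4','e_w','f_w','e_scene','f_s','d3'):
    c=load(f);h=cv2.cvtColor(c['frame'],cv2.COLOR_BGR2HSV)
    m=cv2.inRange(h,(45,80,40),(80,255,255));v,u=np.nonzero(m)
    L=np.array([dep(c,a,b) for a,b in zip(u,v) if c['z_map'][b,a]>0]);
    L=L[np.hypot(L[:,0]-565,L[:,1]+179)<25]
    if len(L): print(f,len(L),np.percentile(L[:,2],[5,25,50,75,95]).round(1),L.mean(0).round(1),L.min(0).round(1),L.max(0).round(1))
    z=c['z_map']
c=load('w4')
for f in('w4','f_w','e_w'):
  c=load(f)
  # box top/collar profile near button
  uv=[(u,v) for v in range(0,384,2) for u in range(0,512,2) if c['z_map'][v,u]>0]
  L=np.array([dep(c,a,b) for a,b in uv]);r=np.hypot(L[:,0]-565,L[:,1]+179)
  for lo,hi in((15,21),(24,38)):
    q=L[(r>lo)&(r<hi)&(L[:,2]<80)&(L[:,2]>30)];print(f,lo,len(q),np.median(q[:,2]).round(1) if len(q) else None)
o=bot.get_obs();print(o['tool_pos'],o['contact_force'])
```

```text
w4 728 [63.  70.9 72.8 73.5 74.2] [ 564.2 -178.1   71. ] [ 550.2 -196.7   61.4] [ 580.7 -164.3   75.1]
e_w 276 [62.9 63.8 65.3 66.5 68. ] [ 560.3 -168.9   65.7] [ 550.4 -177.6   61.8] [ 572.8 -164.6   97.3]
f_w 312 [62.8 64.1 65.9 66.9 68.2] [ 560.3 -169.2   65.9] [ 550.3 -178.5   61.9] [ 573.5 -164.2   98. ]
e_scene 20 [59.9 61.  62.1 63.4 65.4] [ 566.5 -169.4   62.3] [ 554.1 -174.1   59.6] [ 577.5 -163.7   66.5]
f_s 21 [59.6 61.2 62.7 63.8 67.2] [ 566.  -169.4   62.8] [ 552.5 -174.1   58.9] [ 577.6 -162.7   69.5]
d3 117 [63.5 68.6 70.7 71.8 73.2] [ 562.6 -181.9   69.8] [ 550.7 -194.2   61.4] [ 583.8 -162.8   74.7]
w4 15 148 63.1
w4 24 542 51.3
f_w 15 201 63.1
f_w 24 799 51.3
e_w 15 196 63.2
e_w 24 792 51.2
[ 565.7820821  -179.37670633   66.21366346] [-2.62959257  4.10556685  9.40402684]
```

The depth explains it. When out, the button top was really at about 73 mm, with the collar at 63 mm (the stated top was 68 mm). Pressed, it sat at about 66.5 mm, which is the full 6 mm of travel against a hard stop at 34 N. So it was fully in. I'll let go, rise clear and check.

```bash
python3 -m pendant '[{"linear":[0,0,8],"twist":0},{"linear":[0,0,30],"twist":0},{"linear":[0,0,80],"twist":0},{"linear":[-30,50,130],"twist":0},{"linear":[-60,100,150],"twist":0},{"linear":[-60,100,150],"twist":0},{"linear":[-60,100,150],"twist":0}]'
python3 - <<'E'
from h import *
a=load('s0');b=cap('scene','g_s');d=cap('side','g_d')
for n,c in(('scene',b),('side',d)):
    h=cv2.cvtColor(c['frame'],cv2.COLOR_BGR2HSV);m=cv2.inRange(h,(45,80,40),(80,255,255));v,u=np.nonzero(m)
    L=np.array([dep(c,x,y) for x,y in zip(u,v)]);L=L[np.hypot(L[:,0]-565,L[:,1]+179)<25]
    if len(L):print(n,len(L),np.percentile(L[:,2],[5,50,95]).round(1))
for n,u,v in(('jar',195,229),('tube',171,123),('wrench',386,243)):
    s=np.s_[v-22:v+22,u-22:u+22];print(n,cv2.absdiff(a['frame'],b['frame'])[s].max(axis=2).mean().round(1))
t=[cv2.resize(b['frame'][80:280,120:410],(660,455))];cv2.imwrite('pics/g.png',t[0])
o=bot.get_obs();print(o['time'],o['contact_force'])
E
```

```text
time: 11.05
tool_pos: [505.6, -79.6, 215.6]
tcp_rot: [3.14, -0.001, 0.425]
contact_force: [1.0, -0.7, 0.6]
grip_width: 0.5
scene 86 [61.6 70.1 74.2]
side 120 [62.3 70.1 72.7]
jar 6.6
tube 18.8
wrench 9.8
11.15 [ 0.14231634  0.23949762 -0.01852945]
```

View pics/g.png

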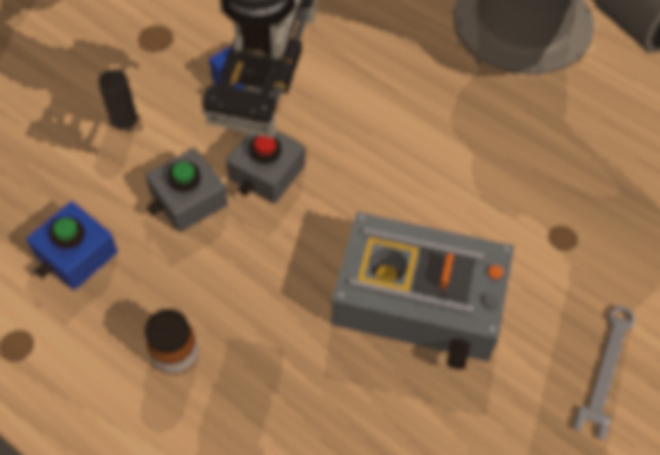

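The view shows the shutter open, the start button up again (crop (183,172)), and the tube, jar, wrench and stop where they were. Since the button stood 5 mm above its stated height, I'll check the key's true height in the earlier depth picture too, to be sure it really went home.

Run:
```python
from h import *
C=np.array([492.5,152.04]);th=np.radians(24.1);R=np.array([[np.cos(th),-np.sin(th)],[np.sin(th),np.cos(th)]])
c=load('w3')
L=np.array([dep(c,u,v) for v in range(130,225) for u in range(195,315)]);q=(L[:,:2]-C)@R;r=np.hypot(q[:,0],q[:,1]+45)
for lo,hi in((0,4),(0,9),(25,30)):
    z=L[(r>lo)&(r<hi)][:,2];print(lo,hi,len(z),np.percentile(z,[5,25,50,75,95]).round(1))
print('shutter',np.median(L[(abs(q[:,0])<25)&(q[:,1]>-5)&(q[:,1]<8)][:,2]))
for f in('g_s',):
    c=load(f);h=cv2.cvtColor(c['frame'],cv2.COLOR_BGR2HSV);v,u=np.nonzero(cv2.inRange(h,(3,170,120),(14,255,255)))
    L=np.array([dep(c,a,b) for a,b in zip(u,v)]);q=(L[:,:2]-C)@R;k=(abs(q[:,0])<30)&(L[:,2]>80)&(abs(q[:,1])<60);print('tab',np.median(q[k],0),k.sum())
```

```text
0 4 39 [44.1 44.7 45.1 45.7 46.2]
0 9 198 [44.1 44.8 45.4 45.9 46.4]
25 30 812 [70.5 71.1 71.6 72.2 72.8]
shutter 76.28091692477778
tab [ 4.89610309 22.98910873] 39
```

```bash
python3 -c "
from plant import bot
print(bot.get_obs()['contact_force']);print(bot.close_job())"
```

```text
[ 0.14231634  0.23949762 -0.01852945]
the job is handed in; nothing more can be done
None
```

The job is done and handed in at about 11 s on the robot's clock, with the robot touching nothing (contact force about 0.3 N). No verdict was reported.

- **Shutter:** I pushed it by its tab until it stopped firmly at about 11 N. Afterwards the tab measured about 23 mm along the station's +y, where fully open should be 25 mm. Two views taken later show it still open.
- **Reset key:** I pressed it with the fingertips down to 36.0 mm above the bench at 18.5 N, which matches the stated fully-home height.
- **Start button:** I pressed the green button on the grey box to a hard stop at 34 N, then let go. Its height measured about 70 mm after release, in line with about 70–73 mm before the press.
- **Left alone:** I went nowhere near the stop button. The jar, tube, wrench and blue look-alikes look unmoved in the last picture. The tube's image patch did change between the first and last pictures, which I put down to the arm's shadow because its position is the same.

**Disagreement:** the start button's top stood at about 71–73 mm by the depth camera, not the stated 68 mm. It therefore stopped at about 66 mm instead of 62 mm. I took this as fully in because the drop was about 6 mm, the tip was still clear above the collar, and the force was far above the 5 N needed.

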